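# Tip the battery into the pump backup unit and switch it on

### The arm

A 7-joint arm with a two-finger parallel gripper is mounted at the origin on the work surface. World frame = base frame: x ahead of the robot, y to its left, z up, the work surface at z = 0. Lengths are in m, angles in rad, forces in N, time in s.
With the tool pointing down it reaches from about 0.35 to 0.9 m from the base axis. Payload 7.2 kg.
Tool frame: the origin (TCP) lies on the centre line of the jaws, within the pads' length; the fingertips stand 11 mm ahead of it and the grasp point (between the pads) lies 8 mm behind it (bot.finger_overhang is the distance from the TCP to the fingertips, in m); z points along the fingers, x is the direction in which the jaws open and shut, and the axes are right-handed (so a half turn about z gives the same grasp; the last joint's range is limited). The gripper opens to 88 mm and grips with 3 to 60 N. Pads are 20 mm wide; open, the fingers measure 115 mm over their backs; the gripper's body (75 mm by 178 mm) begins 61 mm behind the grasp point.
Start: joints at [1.043, 0.411, -0.013, 1.596, 0.006, 1.134, -0.082], TCP at [0.277, -0.56, 0.234] pointing down, gripper open.
Joint ranges: [-2.95, 2.95], [-0.29, 1.99], [-1.47, 1.44], [0.14, 2.54], [-1.03, 4.17], [0.13, 1.85], [-2.86, 2.86]. Speed limits (rad/s): [2.39, 2.39, 3.01, 3.01, 3.14, 3.14, 3.14].

### API

Orientations are given as [roll, pitch, yaw] about the fixed x, y, z axes, in that order (R = Rz(yaw) Ry(pitch) Rx(roll)).
In Python, from bench import bot, imaging, finish_job, regions_of, spot_point gives the robot as it stands.
- The arm moves only by the tool apply_moves, never from a script. Its argument "steps" is a list that holds one entry, the list of rows, each a list of 4 numbers: the shift along the tool's x, y, z in mm, then the turn about the tool's z in rad. A call has 1 to 8 rows; each row shifts and turns the commanded pose from where the row before left it, along the tool's axes as they then stand; what a row does not reach is not made up. A row lasts 1/12 s, in which the tool goes at most 41.7 mm and 7.16 degrees, less where a joint would pass 70% of its speed; a pose out of reach is approached as far as the arm can. A call with a gripper value outside its range is refused whole. "jaw" is the closure in counts, from 0 (fully open) to 255 (shut), set as the call begins (left out, the last holds). The fingers move at their own pace and stop on an object; the grip force is fixed at half the most. Time passes only in rows, so rows that do not move let the fingers close. It gives the time, the measured TCP pose, the force and the opening at its end, in the units of the state.
- bot.observe(): the state, without advancing time (a new reading comes with each control period).
- imaging.read_camera(name): name is "scene" or "top" or "wrist"; returns a dict with "frame" (400x640x3 uint8, red, green, blue), "fx", "fy", "cx", "cy" (pixels), "rvec" (rotation vector, rad) and "tvec" (3), from world to camera coordinates, as OpenCV has them. Camera axes: x right, y down, z forward; pixel columns grow to the right and rows downward; lengths in m; the calibration is good to about 2 mm. A picture is of the moment at which its call begins. There is no depth.
- finish_job(): hands the job in, once; it reports no verdict.
Trained networks look in the newest picture that a camera, given by its name, has taken for a name from the list of things; names that differ only in an ending like _2 or _b are one class to them, and where a whole thing is asked for, a point or a joint stands for the part that bears it (a point fixed in the world has none). Each returns a list of dicts, best first, with "p" (0 to 1); they miss things now and then, are a little off and sometimes report something else, mostly with a low value. They report only what shows in the picture. A call takes as long as a camera call. They do not tell look-alikes from the thing itself.
- regions_of(camera, target): "region" (400x640 bool, what is visible of it).
- spot_point(camera, target): "location" ([x, y, z] in m, in world coordinates, good to about 4 mm: a listed point, or the origin of a listed thing).
The state is a dict: "t": time; "q": joint angles; "joint_vel": joint speeds; "joint_torque": joint torques, N m; "tcp_pos": TCP position; "eef_rot": TCP orientation; "force": force on the tool from outside, world axes, zero at the start; "moment": the same for the moment, N m; "opening": finger opening in m.
Only numpy, scipy, OpenCV 4.12 (cv2) and the standard library are available. Lean on these libraries where they do the work, as an engineer would, in place of code of your own. Each camera call takes 0.05 s, during which the arm holds its last target. There are 200 camera calls.

### The job

Fit the grey battery pack into the bay of the heating-pump backup unit: tip it plain end first through the mouth and under the deck, and lower it without letting it drop until it lies level on the bay floor between the guide strips, terminals up and at the open end. Push it fully home, plain end against the end stop under the deck, then flip the isolator toggle on the deck over to its other side to switch the unit on. Leave the other things on the bench where they are.

Things in the scene. Friction and masses are not known exactly. Their poses are not given: they have to be found in the camera images.
- battery: Loose battery pack, a grey plastic block with a thin black band: 130 mm long (its x), 45 mm wide (its y), 56 mm high (its z), 0.35 to 0.65 kg, centre of mass in its middle. Origin: centre of its underside. Two flush brass terminals on the top at the -x end; the +x end is plain.
- terminal_end (a point): Point of the battery: bottom edge of its terminal end, 65 mm from the battery's origin along -x. Same axes as the battery.
- plain_end (a point): Point of the battery: bottom edge of its plain end, 65 mm from the battery's origin along +x. Same axes as the battery.
- unit: Backup unit, a long grey steel case fixed to the bench, cover off: 232 mm long (its x), 126 mm wide (its y). Origin: centre of its underside; -x is the open end, roughly towards the robot. Inside is the battery bay: floor top z = 4 mm, from x = -113 mm (front wall) to x = +57 mm (end stop), inner width 120 mm. Front wall and the side walls beside the mouth are 3 mm thick, top z = 78 mm.
- mouth (a point): Centre of the bay's mouth, level with the front wall's top: (-62, 0, 78) mm in the unit's frame, same axes. The mouth is 102 mm long (unit x = -113 to -11 mm) and 120 mm wide; the battery passes only when tilted, plain end down.
- deck_edge (a point): Middle of the lower front edge of the steel deck that covers the rest of the case: (-11, 0, 86) mm in the unit's frame, same axes. The deck runs from here to unit x = +116 mm, underside z = 86 mm, top z = 90 mm. On it: a white terminal row 14 mm high at x = 3 to 17 mm, y = -28 to 52; a circuit board 14 mm high at x = 23 to 53, y = 0 to 56; a transformer 40 mm high at x = 54 to 114, y = 20 to 56.
- bay_floor (a point): Centre of the bay's floor surface: (-28, 0, 4) mm in the unit's frame, same axes. Two guide strips stand on the floor along x from the front wall to the end stop, 10 mm high, 3 mm thick, inner faces 54 mm apart (y = -27 and +27 mm): the battery lies between them.
- isolator (a joint): Isolator toggle, a steel bat lever 52 mm long, 9 to 14 mm thick, on the deck, turning about the unit's x axis at (75, -26, 98) mm in the unit's frame. Value in rad: 0 = off, leaning 0.45 rad from upright to the unit's -y side; 0.9 = on, leaning 0.45 rad to +y. Over-centre action: it stays at either end (about 1.6 N at the tip moves it off) and snaps over by itself once past upright (0.45).
- isolator_tip (a point): Tip of the isolator lever, 50 mm from its pivot.
- unit_cover: Bystander: the unit's removed cover, a grey sheet-steel tray 236 x 130 mm, 7 mm high, lying on the bench. Origin: centre of its underside.
- plug_a: Bystander: white radiator plug, 52 mm diameter, 32 mm high. Origin: centre of its underside.
- plug_b: Bystander: a second white radiator plug, the same.
- gasket: Bystander: flat black rubber ring, 48 mm diameter, 4 mm thick. Origin: centre of its underside.
- wire_brush: Bystander: brush 240 mm long. Origin: centre of its underside.
- driver: Bystander: screwdriver 210 mm long. Origin: centre of its underside.
- ball_valve: Bystander: brass ball valve 66 mm long with a red lever, 54 mm high. Origin: centre of its underside.
There are look-alikes about, which are no part of the job. There is more than one size of the battery; the one meant has the size given above.

How it is judged:
By the outcome, as a careful person would: the job done as asked, in the order asked, and still so for the second after the job is handed in, with the robot touching nothing.
It also fails if it takes over 69 s, if anything falls off the work surface, if the arm or the gripper's body presses on something with over 40 N, if the wrist force passes 120 N, or if a joint passes its speed limit or range.

## Working session

There is one attempt and no reset: what is moved stays moved. The work goes in short steps, Python scripts to look and compute and a tool call to move; the robot and the scene stay as the last step left them, time stands still between calls to the robot, and variables do not carry over. Pictures are saved under pics/ and viewed, about 8 in all and at most 12, crops included, and the job is handed in when it is done.

Besides the shell and the picture viewer there is one more tool, called after "Request:" as name(argument=value, ...) on one line, values as JSON. apply_moves: Moves the arm, as the interface text tells. Its arguments: {"type":"object","properties":{"steps":{"type":"array"},"jaw":{"type":"number"}},"required":["steps"]}

```bash
mkdir -p pics; ls; cat > h.py <<'E'
import numpy as np, cv2
from bench import bot, imaging, finish_job, regions_of, spot_point
def save(n,f,crop=None):
    d=imaging.read_camera(n); im=d['frame'][:,:,::-1]
    if crop: a,b,c,e,s=crop; im=cv2.resize(im[b:e,a:c],None,fx=s,fy=s,interpolation=cv2.INTER_CUBIC)
    cv2.imwrite('pics/'+f,im); return d
def proj(d,p):
    K=np.array([[d['fx'],0,d['cx']],[0,d['fy'],d['cy']],[0,0,1]])
    return cv2.projectPoints(np.array(p,float).reshape(-1,3),np.array(d['rvec']),np.array(d['tvec'],float),K,None)[0][:,0]
def unproj(d,uv,z):
    R=cv2.Rodrigues(np.array(d['rvec'],float))[0];t=np.array(d['tvec'],float)
    c=-R.T@t; r=R.T@np.array([(uv[0]-d['cx'])/d['fx'],(uv[1]-d['cy'])/d['fy'],1]); return c+r*(z-c[2])/r[2]
E
python3 - <<'E'
from h import *
for c in ['top','scene']:
    d=save(c,c+'1.png')
    for n in ['battery','terminal_end','plain_end','unit','mouth','deck_edge','bay_floor','isolator_tip']:
        for r in spot_point(c,n)[:3]: print(c,n,round(r['p'],2),np.round(r['location'],3),np.round(proj(d,r['location'])[0]))
o=bot.observe();print({k:np.round(v,3) for k,v in o.items()}, bot.finger_overhang)
E
```

```text
pics
top battery 0.82 [ 0.583 -0.168  0.002] [354. 182.]
top battery 0.8 [ 0.532 -0.33  -0.002] [408. 199.]
top battery 0.69 [ 0.271 -0.436  0.006] [448. 288.]
top terminal_end 0.94 [ 0.46  -0.327  0.001] [408. 223.]
top terminal_end 0.88 [ 0.18  -0.471 -0.001] [460. 320.]
top terminal_end 0.69 [ 0.638 -0.093  0.   ] [329. 165.]
top plain_end 0.84 [ 0.529 -0.236 -0.   ] [377. 201.]
top plain_end 0.79 [ 0.354 -0.411  0.003] [437. 259.]
top unit 0.74 [ 0.545  0.067 -0.001] [275. 195.]
top mouth 0.65 [0.493 0.044 0.074] [281. 209.]
top deck_edge 0.72 [0.535 0.065 0.088] [273. 194.]
top deck_edge 0.72 [ 0.388  0.024 -0.001] [289. 248.]
top bay_floor 0.6 [0.519 0.06  0.003] [278. 204.]
top isolator_tip 0.61 [0.629 0.045 0.145] [279. 156.]
scene battery 0.79 [ 0.533 -0.334 -0.   ] [276. 198.]
scene battery 0.73 [ 0.582 -0.167 -0.001] [293. 223.]
scene battery 0.61 [ 0.266 -0.441  0.   ] [315. 164.]
scene terminal_end 0.97 [ 0.467 -0.331  0.002] [291. 191.]
scene terminal_end 0.84 [ 0.636 -0.091 -0.004] [294. 242.]
scene terminal_end 0.83 [ 0.185 -0.464  0.003] [326. 156.]
scene plain_end 0
[... 271 characters left out ...]
31 -0.335  0.001] [276. 197.]
scene bay_floor 0.15 [0.265 0.343 0.003] [484. 258.]
scene isolator_tip 0.57 [0.63  0.042 0.142] [322. 221.]
scene isolator_tip 0.54 [ 0.503 -0.527  0.002] [254. 175.]
{'t': np.float64(0.9), 'q': array([ 1.043,  0.411, -0.013,  1.596,  0.006,  1.134, -0.082]), 'joint_vel': array([ 0.001,  0.001, -0.001, -0.   ,  0.001, -0.002, -0.001]), 'joint_torque': array([-0.0000e+00, -5.8772e+01,  6.4000e-01, -2.9139e+01, -5.4000e-02,
        1.0000e-02,  0.0000e+00]), 'tcp_pos': array([ 0.277, -0.56 ,  0.234]), 'eef_rot': array([ 3.142, -0.   , -1.111]), 'force': array([-0.68 ,  0.109,  0.738]), 'moment': array([ 0.001, -0.064,  0.02 ]), 'opening': np.float64(0.088)} 0.011
```

View pics/top1.png

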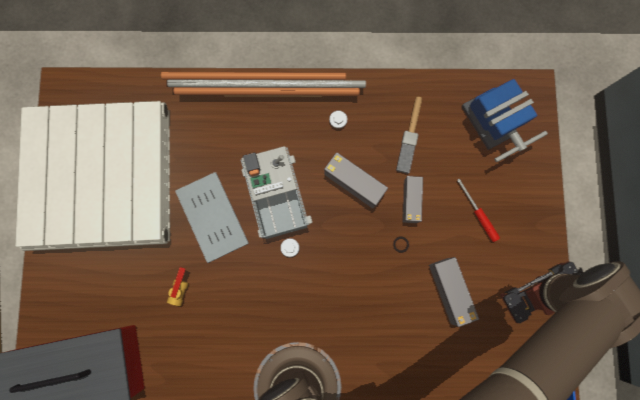

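View pics/scene1.png

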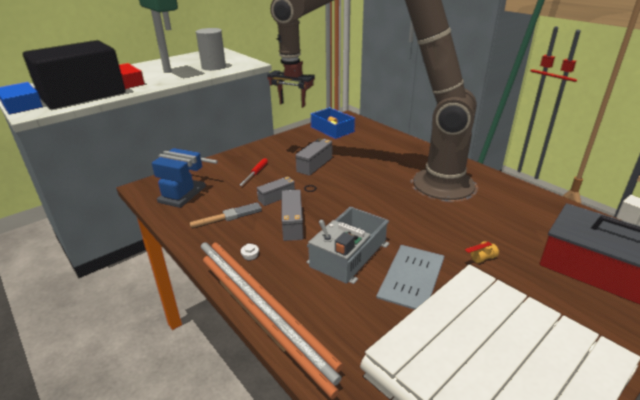

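```bash
python3 - <<'E'
from h import *
d=save('top','top2.png',(230,140,430,250,4))
r=[q for q in regions_of('top','battery')]
for q in r: 
    c=cv2.minAreaRect(np.argwhere(q['region'])[:,::-1].astype(np.float32)); 
    b=cv2.boxPoints(c); print(round(q['p'],2),np.round(c[0]),[np.round(unproj(d,p,.05)[:2],3) for p in b])
# unit model overlay
im=cv2.imread('pics/top2.png')
for yaw,col in((.25,(0,0,255)),):
    T=np.array([.547,.066]);R=np.array([[np.cos(yaw),-np.sin(yaw)],[np.sin(yaw),np.cos(yaw)]])
    for poly in ([(-.116,-.063,.078),(-.011,-.063,.078),(-.011,.063,.078),(-.116,.063,.078)],[(-.011,-.063,.09),(.116,-.063,.09),(.116,.063,.09),(-.011,.063,.09)]):
        P=[(*(T+R@np.array(p[:2])),p[2]) for p in poly]
        uv=(proj(d,P)-[230,140])*4
        cv2.polylines(im,[uv.astype(int)],True,col,1)
cv2.imwrite('pics/top2.png',im)
E
```

```text
0.87 [354. 180.] [array([ 0.603, -0.07 ]), array([ 0.666, -0.113]), array([ 0.56 , -0.261]), array([ 0.498, -0.217])]
0.78 [453. 291.] [array([ 0.338, -0.371]), array([ 0.366, -0.447]), array([ 0.191, -0.507]), array([ 0.164, -0.432])]
0.67 [411. 199.] [array([ 0.46 , -0.297]), array([ 0.596, -0.307]), array([ 0.593, -0.364]), array([ 0.457, -0.353])]
```

View pics/top2.png

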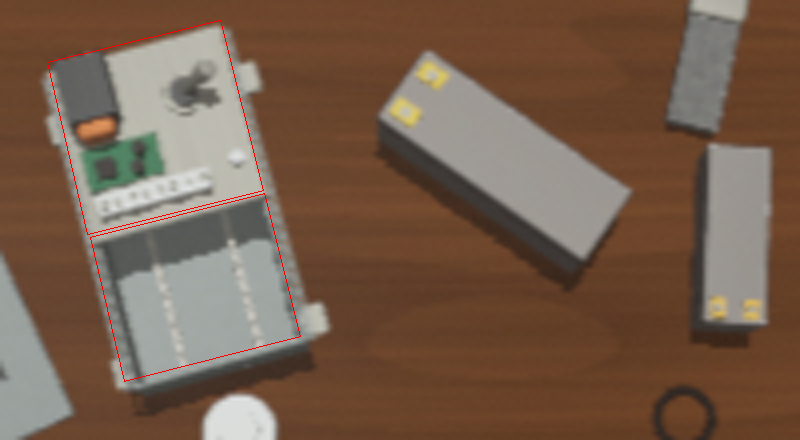

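The candidates in the top picture are three grey packs: (355,180) and (453,292), both about 180 mm long, and (414,199), about 132 x 50 mm. I choose (414,199). It is the only one of the stated size, and the crop shows brass terminals at its near end. The unit model at (0.547, 0.066) with yaw 0.25 overlays well.

```bash
cat >> h.py <<'E'
def go(x,y,z,yaw):
    o=bot.observe();p=np.array(o['tcp_pos']);w=o['eef_rot'][2]
    d=np.array([x,y,z])-p
    f=lambda w:np.round([1e3*(d[0]*np.cos(w)+d[1]*np.sin(w)),1e3*(d[0]*np.sin(w)-d[1]*np.cos(w)),-1e3*d[2]],1)
    print('now',np.round(p,4),np.round(o['eef_rot'],3),'turn',round(-(yaw-w),3),'shift now',f(w),'shift after turn',f(yaw),'F',np.round(o['force'],1),'open',round(float(o['opening']),4),'t',round(float(o['t']),2))
T=np.array([.547,.066]);YU=.25
def U(x,y): 
    c,s=np.cos(YU),np.sin(YU); return T+np.array([c*x-s*y,s*x+c*y])
E
python3 - <<'E'
from h import *
d=imaging.read_camera('top')
c=[unproj(d,np.array(p)/4+[230,140],.056)[:2] for p in [(708,143),(772,148),(767,325),(698,323)]]
print(np.round(c,4)); pe=(c[0]+c[1])/2; te=(c[2]+c[3])/2; v=pe-te; yaw=np.arctan2(v[1],v[0]); print(pe,te,np.hypot(*v),yaw)
g=te+v/np.hypot(*v)*.014
print(g); go(*g,.13,yaw-np.pi/2)
E
```

```text
[[ 0.5931 -0.3179]
 [ 0.5894 -0.3642]
 [ 0.4607 -0.3565]
 [ 0.4622 -0.3071]]
[ 0.59124821 -0.34105329] [ 0.46142683 -0.33176915] 0.13015293085702334 -0.07139320500421659
[ 0.47539117 -0.3327678 ]
now [ 0.2773 -0.5601  0.2337] [ 3.142 -0.    -1.111] turn 0.531 shift now [-115.8 -278.4  103.7] shift after turn [-240.9 -181.3  103.7] F [ 0.3  0.6 -0.3] open 0.0877 t 1.05
```

Request:
apply_moves(steps=[[[-14,-35,0,0],[-14,-35,0,0],[-14,-35,0,0],[-14,-35,0,0],[-14,-35,0,0],[-15,-35,0,0],[-15,-34,0,0],[-15,-34,0,0]]])

```text
t: 1.72
tcp_pos: [0.4764, -0.3322, 0.2339]
eef_rot: [-3.141, -0.0, -1.111]
force: [0.5, 0.4, -0.6]
opening: 0.0877
```

Request:
apply_moves(steps=[[[0,0,10,0.09],[0,0,20,0.09],[0,0,20,0.09],[0,0,20,0.09],[0,0,18,0.09],[0,0,10,0.08],[0,0,0,0],[0,0,0,0]]])

```text
t: 2.38
tcp_pos: [0.4754, -0.3335, 0.1355]
eef_rot: [3.141, 0.0, -1.638]
force: [0.6, 0.2, 0.6]
opening: 0.0879
```

```bash
python3 - <<'E'
from h import *
d=save('wrist','w1.png')
for n in ['battery','terminal_end','plain_end']:
    for r in spot_point('wrist',n)[:2]: print(n,round(r['p'],2),np.round(r['location'],3))
go(.475,-.333,.04,-.06-np.pi/2)
E
```

```text
battery 0.68 [ 0.264 -0.441 -0.003]
battery 0.63 [ 0.581 -0.164 -0.001]
plain_end 0.8 [ 0.534 -0.236  0.   ]
plain_end 0.56 [ 0.348 -0.413  0.002]
now [ 0.476  -0.334   0.1367] [-3.140e+00 -1.000e-03 -1.639e+00] turn -0.009 shift now [-1.   1.  96.7] shift after turn [-1.   1.  96.7] F [ 0.3  0.2 -1.1] open 0.0879 t 2.58
```

View pics/w1.png

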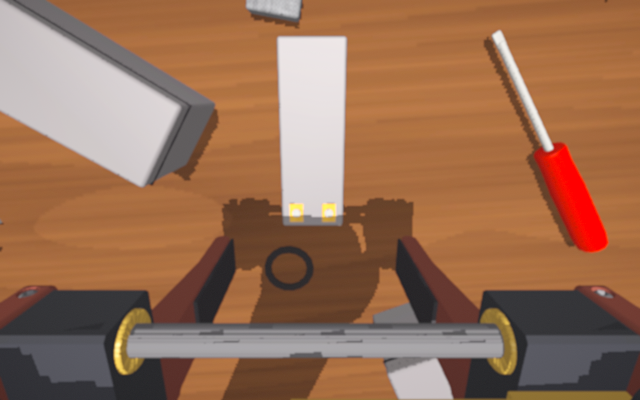

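The wrist picture shows the battery centred and aligned between the fingers, with its terminal corners at (283,217) and (343,217) and its plain end at row 38.

```bash
python3 - <<'E'
from h import *
d=imaging.read_camera('wrist')
for p in [(283,217),(343,217),(346,37),(278,38)]: print(np.round(unproj(d,p,.056),4))
E
```

```text
[ 0.4747 -0.3093  0.056 ]
[ 0.4716 -0.3541  0.056 ]
[ 0.5938 -0.3613  0.056 ]
[ 0.5962 -0.318   0.056 ]
```

Request:
apply_moves(steps=[[[0,-5,20,0],[0,0,25,0],[0,0,25,0],[0,0,20,0],[0,0,10,0],[0,0,4,0],[0,0,0,0]]])

```text
t: 3.22
tcp_pos: [0.4803, -0.334, 0.0314]
eef_rot: [3.141, 0.0, -1.641]
force: [-0.1, -0.1, 0.8]
opening: 0.0877
```

Request:
apply_moves(steps=[[[0,0,0,0],[0,0,0,0],[0,0,0,0],[0,0,0,0],[0,0,0,0],[0,0,0,0],[0,0,0,0],[0,0,0,0]]], jaw=255)

```text
t: 3.88
tcp_pos: [0.4805, -0.3332, 0.0319]
eef_rot: [3.141, 0.001, -1.64]
force: [-1.9, 3.0, 4.7]
opening: 0.0453
```

Request:
apply_moves(steps=[[[0,0,-10,0],[0,0,-20,0],[0,0,-20,0],[0,0,-20,0],[0,0,-20,0],[0,0,-20,0],[0,0,0,0],[0,0,0,0]]])

```text
t: 4.55
tcp_pos: [0.4805, -0.3345, 0.1422]
eef_rot: [-3.14, -0.001, -1.641]
force: [-0.4, 0.6, -5.1]
opening: 0.0453
```

```bash
python3 - <<'E'
from h import *
d=save('scene','s2.png',(200,100,420,290,3.6))
o=bot.observe();print(np.round(o['force'],2),np.round(o['moment'],3),o['opening'])
for r in spot_point('scene','plain_end')[:3]+spot_point('scene','terminal_end')[:3]: print(round(r['p'],2),np.round(r['location'],3))
E
```

```text
[ 0.13  0.14 -4.64] [ 0.103  0.281 -0.029] 0.044985475634503204
0.91 [ 0.595 -0.338  0.107]
0.78 [ 0.35  -0.412 -0.003]
0.58 [ 0.734 -0.338  0.003]
0.87 [ 0.467 -0.331  0.114]
0.69 [ 0.183 -0.469  0.003]
0.67 [ 0.638 -0.094 -0.001]
```

View pics/s2.png

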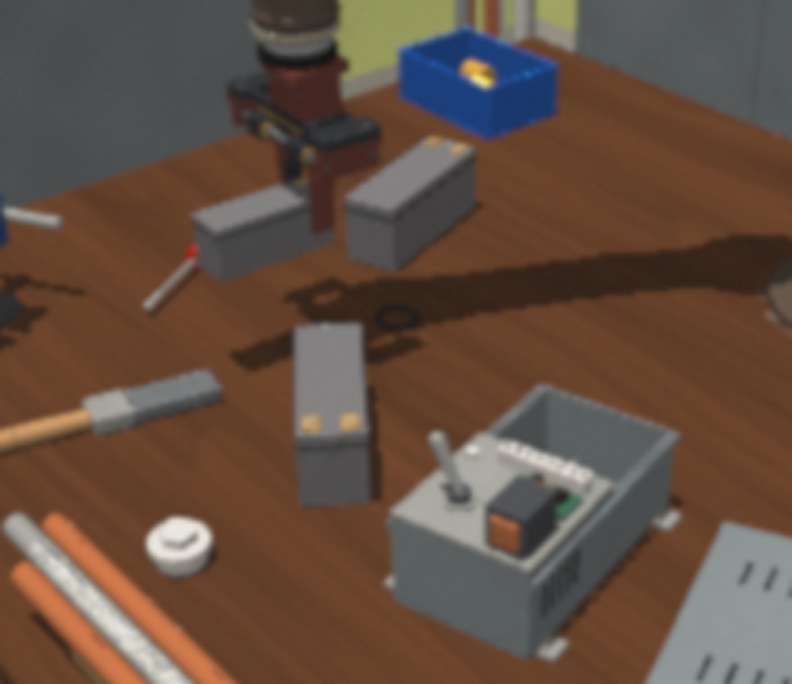

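The battery stays level in the grip, so the pads don't let it droop by itself. I'll put it back, regrip it further from the terminal end, and tip it by prying the tail on the unit's left deck edge.

Request:
apply_moves(steps=[[[0,0,20,0],[0,0,25,0],[0,0,25,0],[0,0,20,0],[0,0,12,0],[0,0,6,0],[0,0,2,0],[0,0,0,0]]])

```text
t: 5.37
tcp_pos: [0.48, -0.3336, 0.0317]
eef_rot: [3.14, 0.001, -1.641]
force: [0.6, 0.7, -5.5]
opening: 0.0452
```

Request:
apply_moves(steps=[[[0,0,0,0],[0,0,0,0],[0,0,0,0],[0,-7,0,0],[0,-7,0,0],[0,0,0,0]]], jaw=100)

```text
t: 5.87
tcp_pos: [0.4968, -0.335, 0.0321]
eef_rot: [-3.139, -0.0, -1.64]
force: [0.6, -0.1, -0.3]
opening: 0.0532
```

Request:
apply_moves(steps=[[[0,0,0,0],[0,0,0,0],[0,0,0,0],[0,0,0,0],[0,0,0,0],[0,0,0,0]]], jaw=255)

```text
t: 6.37
tcp_pos: [0.4944, -0.3349, 0.0315]
eef_rot: [-3.142, 0.0, -1.641]
force: [2.0, 1.1, -1.6]
opening: 0.0446
```

Request:
apply_moves(steps=[[[0,0,-15,0],[0,0,-30,0],[0,0,-35,0],[0,0,-35,0],[0,0,-35,0],[0,0,-30,0],[0,0,-20,0],[0,0,0,0]]])

```text
t: 7.03
tcp_pos: [0.4954, -0.3362, 0.2359]
eef_rot: [-3.136, -0.003, -1.642]
force: [1.3, -0.8, -5.1]
opening: 0.0449
```

```bash
python3 - <<'E'
from h import *
p=U(.005,.085); print(p); go(*p,.14,YU)
o=bot.observe();print(np.round(o['q'],2),np.round(o['moment'],3))
d=imaging.read_camera('wrist')
for c in['top','scene']:
  imaging.read_camera(c)
  for n in['terminal_end','plain_end']:
    for r in spot_point(c,n)[:3]: print(c,n,round(r['p'],2),np.round(r['location'],3))
E
```

```text
[0.53081523 0.14959458]
now [ 0.4954 -0.3362  0.2359] [-3.136e+00 -3.000e-03 -1.642e+00] turn -1.892 shift now [-487.1   -0.9   95.9] shift after turn [ 154.5 -462.    95.9] F [ 1.3 -0.8 -5.1] open 0.0449 t 7.03
[ 0.53  0.36 -0.02  1.67  0.01  1.11 -1.13] [-0.033  0.118  0.011]
top terminal_end 0.95 [ 0.633 -0.091  0.002]
top terminal_end 0.57 [ 0.459 -0.333  0.204]
top plain_end 0.97 [ 0.595 -0.344  0.201]
top plain_end 0.72 [0.49  0.049 0.073]
top plain_end 0.61 [ 0.529 -0.234 -0.001]
scene terminal_end 0.81 [ 0.465 -0.33   0.202]
scene terminal_end 0.78 [ 0.18  -0.469  0.001]
scene terminal_end 0.64 [ 0.636 -0.093  0.002]
scene plain_end 0.92 [ 0.351 -0.41   0.001]
scene plain_end 0.69 [ 0.591 -0.338  0.193]
scene plain_end 0.31 [ 0.734 -0.34   0.002]
```

Request:
apply_moves(steps=[[[-25,0,0,0],[-38,0,0,0],[-40,0,0,0],[-40,0,0,0],[-40,0,0,0],[-40,0,0,0],[-40,0,0,0],[-30,0,0,0]]])

```text
t: 8.05
tcp_pos: [0.5144, -0.0388, 0.2309]
eef_rot: [3.14, 0.001, -1.638]
force: [1.2, 0.7, -4.9]
opening: 0.0452
```

Request:
apply_moves(steps=[[[0,0,0,-0.118],[0,0,0,-0.118],[0,0,0,-0.118],[0,0,0,-0.118],[0,0,0,-0.118],[0,0,0,-0.118],[0,0,0,-0.118],[0,0,0,-0.118]]])

```text
t: 8.72
tcp_pos: [0.5145, -0.0428, 0.2307]
eef_rot: [3.141, 0.001, -0.691]
force: [-0.1, 1.4, -4.7]
opening: 0.045
```

Request:
apply_moves(steps=[[[0,0,0,-0.118],[0,0,0,-0.118],[0,0,0,-0.118],[0,0,0,-0.118],[0,0,0,-0.118],[0,0,0,-0.118],[0,0,0,-0.118],[0,0,0,-0.118]]])

```text
t: 9.38
tcp_pos: [0.5147, -0.0428, 0.2308]
eef_rot: [-3.141, 0.001, 0.253]
force: [0.5, 0.4, -5.6]
opening: 0.0447
```

```bash
python3 - <<'E'
from h import *
p=U(.005,.085); go(*p,.14,YU); print(np.round(bot.observe()['q'],2))
E
```

```text
now [ 0.5147 -0.0428  0.2308] [-3.141e+00  1.000e-03  2.530e-01] turn 0.003 shift now [  63.8 -182.2   90.8] shift after turn [  63.3 -182.4   90.8] F [ 0.5  0.4 -5.6] open 0.0447 t 9.38
[ 0.37  0.27 -0.45  1.84  0.13  1.07  0.12]
```

Request:
apply_moves(steps=[[[8,-25,0,0],[11,-36,0,0],[11,-38,0,0],[11,-38,0,0],[10,-32,20,0],[6,-14,30,0],[0,0,30,0],[0,0,13,0]]])

```text
t: 10.05
tcp_pos: [0.5231, 0.1495, 0.1343]
eef_rot: [-3.141, 0.005, 0.25]
force: [-0.7, -2.0, -5.6]
opening: 0.0449
```

```bash
python3 - <<'E'
from h import *
p=U(-.002,.086); go(*p,.122,YU)
d=save('wrist','w3.png')
E
```

```text
now [0.5231 0.1495 0.1343] [-3.141  0.005  0.25 ] turn 0.0 shift now [ 0.5  0.8 12.3] shift after turn [ 0.5  0.8 12.3] F [-0.7 -2.  -5.6] open 0.0449 t 10.05
```

View pics/w3.png

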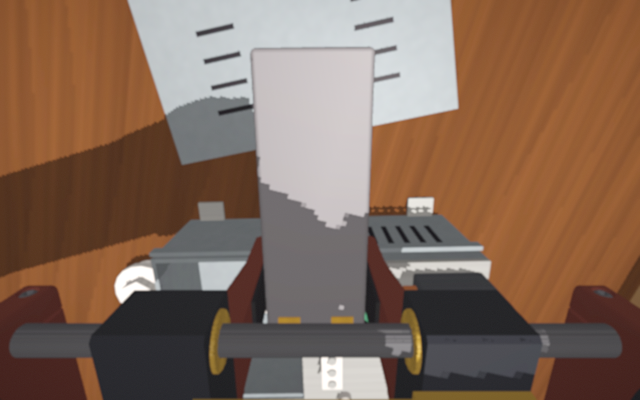

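Request:
apply_moves(steps=[[[0,0,4,0],[0,0,4,0],[0,0,4,0],[0,-1,2,0],[0,-2,2,0],[0,0,0,0]]])

```text
t: 10.6
tcp_pos: [0.5248, 0.152, 0.1229]
eef_rot: [-3.141, -0.001, 0.247]
force: [-0.0, -0.7, -5.0]
opening: 0.0449
```

Request:
apply_moves(steps=[[[0,-1.5,1.2,0],[0,-1.5,1.2,0],[0,-1.5,1.2,0],[0,-1.4,1.4,0],[0,-1.4,1.4,0],[0,-1.4,1.4,0],[0,0,0,0]]])

```text
t: 11.18
tcp_pos: [0.523, 0.1611, 0.1158]
eef_rot: [-3.141, -0.002, 0.248]
force: [-1.1, 0.1, 4.7]
opening: 0.0449
```

```bash
cat > tilt.py <<'E'
from h import *
o=bot.observe();print(np.round(o['tcp_pos'],4),np.round(o['force'],1),np.round(o['moment'],2),round(float(o['t']),2))
for c in['top','scene']:
  imaging.read_camera(c)
  for n in['terminal_end','plain_end']:
    for r in spot_point(c,n):
      l=np.array(r['location'])
      if np.linalg.norm(l-o['tcp_pos'])<.16: print(c,n,round(r['p'],2),np.round(l,3))
E
python3 tilt.py
```

```text
[0.523  0.1611 0.1158] [-1.1  0.1  4.7] [-0.31  0.26  0.03] 11.18
scene terminal_end 0.74 [0.536 0.124 0.092]
scene plain_end 0.7 [0.498 0.251 0.064]
```

Request:
apply_moves(steps=[[[0,-1.4,1.6,0],[0,-1.4,1.6,0],[0,-1.3,1.8,0],[0,-1.3,1.8,0],[0,-1.2,2,0],[0,-1.2,2,0],[0,-1,2,0],[0,0,0,0]]])

```text
t: 12.15
tcp_pos: [0.5206, 0.1705, 0.1028]
eef_rot: [-3.14, -0.002, 0.248]
force: [-2.1, 3.9, 3.1]
opening: 0.045
```

```bash
python3 tilt.py
```

```text
[0.5206 0.1705 0.1028] [-2.1  3.9  3.1] [0.35 0.26 0.04] 12.15
top terminal_end 0.51 [0.531 0.127 0.087]
scene terminal_end 0.57 [0.535 0.125 0.094]
scene plain_end 0.88 [0.504 0.24  0.033]
```

Request:
apply_moves(steps=[[[0,-0.8,2,0],[0,-0.8,2,0],[0,-0.7,2,0],[0,-0.6,2,0],[0,-0.5,1,0],[0,0,0,0],[0,0,0,0]]])

```text
t: 13.03
tcp_pos: [0.5198, 0.1737, 0.0938]
eef_rot: [-3.14, -0.002, 0.248]
force: [-1.6, 4.8, 4.6]
opening: 0.0448
```

```bash
python3 tilt.py; python3 -c "
from h import *
d=save('scene','s4.png',(300,130,520,300,3.5))"
```

```text
[0.5198 0.1737 0.0938] [-1.6  4.8  4.6] [ 0.58  0.28 -0.07] 13.03
top terminal_end 0.41 [0.529 0.124 0.088]
scene terminal_end 0.56 [0.538 0.128 0.094]
scene plain_end 0.62 [0.505 0.232 0.011]
```

View pics/s4.png

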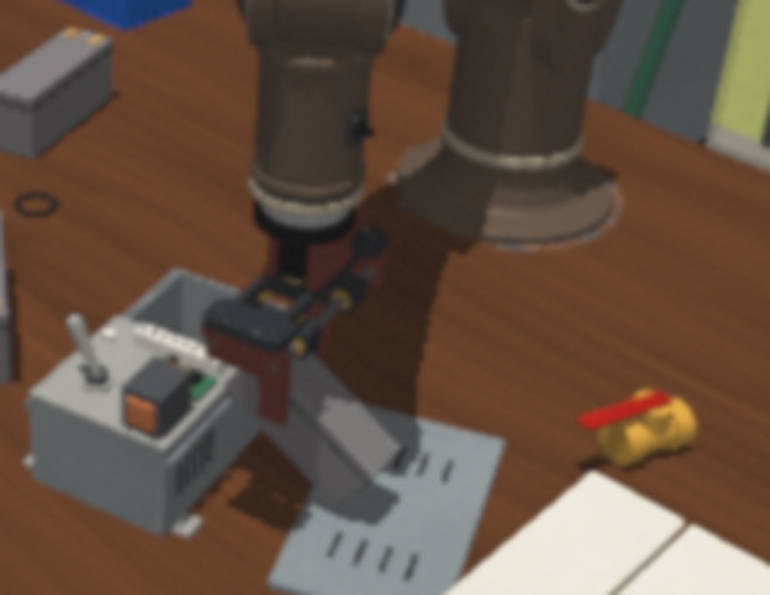

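Request:
apply_moves(steps=[[[0,0,-20,0],[0,0,-35,0],[0,0,-35,0],[0,0,-35,0],[0,0,-30,0],[0,0,-12,0],[0,0,0,0]]])

```text
t: 13.97
tcp_pos: [0.5209, 0.172, 0.2622]
eef_rot: [3.141, -0.004, 0.246]
force: [0.6, 0.9, -5.1]
opening: 0.0447
```

Request:
apply_moves(steps=[[[0,0,0,0.112],[0,0,0,0.112],[0,0,0,0.112],[0,0,0,0.112],[0,0,0,0.112],[0,0,0,0.112],[0,0,0,0.112]]])

```text
t: 14.55
tcp_pos: [0.5185, 0.1709, 0.2567]
eef_rot: [3.138, 0.003, -0.543]
force: [-0.6, 0.5, -5.0]
opening: 0.0451
```

Request:
apply_moves(steps=[[[0,0,0,0.112],[0,0,0,0.112],[0,0,0,0.112],[0,0,0,0.112],[0,0,0,0.112],[0,0,0,0.112],[0,0,0,0.112],[0,0,0,0]]])

```text
t: 15.22
tcp_pos: [0.5185, 0.171, 0.2569]
eef_rot: [3.137, -0.001, -1.326]
force: [0.0, 0.5, -5.0]
opening: 0.0451
```

```bash
python3 tilt.py; python3 -c "
from h import *
go(*U(-.135,0),.20,YU-np.pi/2)"
```

```text
[0.5185 0.171  0.2569] [ 0.   0.5 -5. ] [0.04 0.15 0.01] 15.22
top terminal_end 0.48 [0.467 0.159 0.258]
scene terminal_end 0.57 [0.474 0.162 0.258]
scene plain_end 0.66 [0.574 0.188 0.174]
now [0.5194 0.1717 0.2594] [ 3.141 -0.    -1.319] turn 0.002 shift now [109.  134.6  59.4] shift after turn [109.2 134.4  59.4] F [ 0.6  0.5 -3.7] open 0.0446 t 15.52
```

Request:
apply_moves(steps=[[[15,18,0,0],[22,27,0,0],[24,30,5,0],[24,30,15,0],[16,20,20,0],[8,9.5,15,0],[0,0,4,0],[0,0,0,0]]])

```text
t: 16.18
tcp_pos: [0.4157, 0.0325, 0.2005]
eef_rot: [3.141, 0.0, -1.321]
force: [-0.2, 0.3, -4.6]
opening: 0.0448
```

```bash
python3 tilt.py; python3 - <<'E'
from h import *
go(*U(-.130,0),.147,YU-np.pi/2)
d=save('top','t5.png',(225,130,345,250,5))
im=cv2.imread('pics/t5.png')
for poly in ([(-.113,-.06,.078),(-.011,-.06,.078),(-.011,.06,.078),(-.113,.06,.078)],[(-.011,-.063,.09),(.116,-.063,.09),(.116,.063,.09),(-.011,.063,.09)],[(-.113,-.027,.014),(-.011,-.027,.014)],[(-.113,.027,.014),(-.011,.027,.014)]):
    P=[(*U(*p[:2]),p[2]) for p in poly]
    cv2.polylines(im,[((proj(d,P)-[225,130])*5).astype(int)],True,(0,0,255),1)
cv2.imwrite('pics/t5.png',im)
E
```

```text
[0.4157 0.0325 0.2005] [-0.2  0.3 -4.6] [-0.03  0.08  0.02] 16.18
scene terminal_end 0.86 [0.373 0.026 0.203]
scene plain_end 0.8 [0.471 0.048 0.121]
now [0.4171 0.0338 0.2016] [-3.14  0.   -1.32] turn 0.001 shift now [ 0.9 -3.8 54.6] shift after turn [ 0.9 -3.8 54.6] F [-0.5  1.  -4.8] open 0.0451 t 16.48
```

View pics/t5.png

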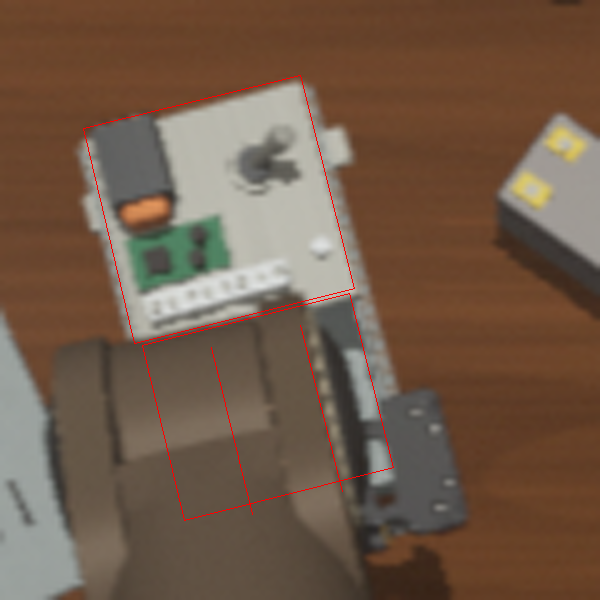

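Request:
apply_moves(steps=[[[0.5,-3.5,10,0],[0,0,20,0],[0,0,16,0],[0,0,8,0],[0,-6,5,0],[0,-9,7,0],[0,-9,7,0],[0,-4,3,0]]])

```text
t: 17.2
tcp_pos: [0.4487, 0.0408, 0.1246]
eef_rot: [-3.141, 0.0, -1.321]
force: [0.4, -0.5, -5.1]
opening: 0.0453
```

Request:
apply_moves(steps=[[[0,0,0,0],[0,-5,4,0],[0,-7,5,0],[0,-7,5,0],[0,-7,5,0],[0,-3,3,0],[0,0,0,0]]])

```text
t: 17.78
tcp_pos: [0.4703, 0.046, 0.1027]
eef_rot: [3.131, -0.001, -1.321]
force: [-16.6, -4.0, 12.1]
opening: 0.0449
```

```bash
python3 tilt.py; python3 -c "
from h import *
go(*U(-.059,0),.091,YU-np.pi/2)"
```

```text
[0.4703 0.046  0.1027] [-16.6  -4.   12.1] [-0.74  3.6   0.21] 17.78
scene terminal_end 0.86 [0.404 0.03  0.097]
scene plain_end 0.84 [0.515 0.059 0.038]
now [0.4703 0.046  0.1027] [ 3.132e+00 -1.000e-03 -1.321e+00] turn -0.0 shift now [ -0.4 -20.3  11.7] shift after turn [ -0.4 -20.3  11.7] F [-15.7  -3.2  10.1] open 0.0449 t 18.08
```

```bash
python3 -c "
from h import *
d=save('scene','s6.png',(295,140,415,290,4))
im=cv2.imread('pics/s6.png')
for poly in ([(-.116,-.063,.078),(-.011,-.063,.078),(-.011,.063,.078),(-.116,.063,.078)],[(-.011,-.063,.09),(.116,-.063,.09),(.116,.063,.09),(-.011,.063,.09)]):
    P=[(*U(*p[:2]),p[2]) for p in poly]
    cv2.polylines(im,[((proj(d,P)-[295,140])*4).astype(int)],True,(0,0,255),1)
cv2.imwrite('pics/s6.png',im)
"
```

```text
(no output)
```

View pics/s6.png

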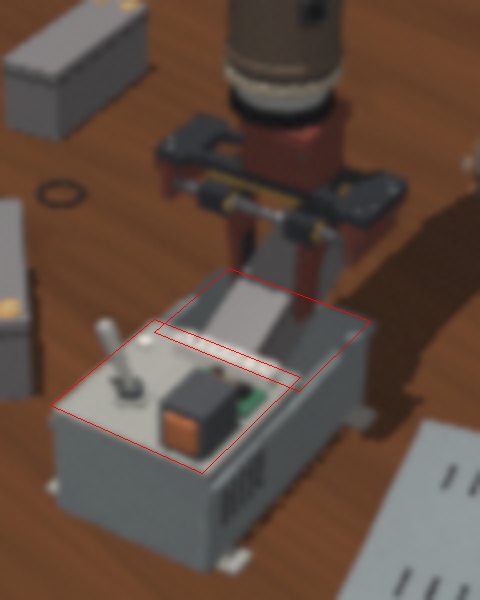

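```bash
python3 -c "
from h import *
d=imaging.read_camera('scene')
R=cv2.Rodrigues(np.array(d['rvec'],float))[0];C=-R.T@np.array(d['tvec'],float)
def hit(uv,y):
    r=R.T@np.array([(uv[0]-d['cx'])/d['fx'],(uv[1]-d['cy'])/d['fy'],1])
    c,s=np.cos(YU),np.sin(YU); M=np.array([[c,s,0],[-s,c,0],[0,0,1]])
    c0=M@(C-[*T,0]); r=M@r; return c0+r*(y-c0[1])/r[1]
for p in [(293,293),(270,350),(325,225)]: print(np.round(hit(np.array(p)/4+[295,140],.0225)*1e3))
for p in [(247,278),(205,335)]: print(np.round(hit(np.array(p)/4+[295,140],-.0225)*1e3))
p=np.array(bot.observe()['tcp_pos'])[:2]-T;print(p@[np.cos(YU),np.sin(YU)],p@[-np.sin(YU),np.cos(YU)])
"
```

```text
[-67.  22. 116.]
[-37.  22.  82.]
[-110.   22.  153.]
[-75. -22. 107.]
[-18. -22.  88.]
-0.07925444499141865 -0.00042776696920708313
```

Request:
apply_moves(steps=[[[0,3,-5,0],[0,5,-8,0],[0,4,-8,0],[0,0,0,0],[0,0,0,0]]])

```text
t: 18.6
tcp_pos: [0.4641, 0.0445, 0.125]
eef_rot: [-3.139, -0.0, -1.321]
force: [-0.6, -0.0, -4.1]
opening: 0.0448
```

```bash
python3 tilt.py; python3 -c "
from h import *
d=save('wrist','w7.png')
p=np.array(bot.observe()['tcp_pos'])[:2]-T;print(p@[np.cos(YU),np.sin(YU)],p@[-np.sin(YU),np.cos(YU)])"
```

```text
[0.4641 0.0445 0.125 ] [-0.6 -0.  -4.1] [ 0.04 -0.07  0.01] 18.6
scene terminal_end 0.69 [0.398 0.026 0.12 ]
scene plain_end 0.65 [0.507 0.056 0.057]
-0.08640790826390789 -0.00012610868320641507
```

View pics/w7.png

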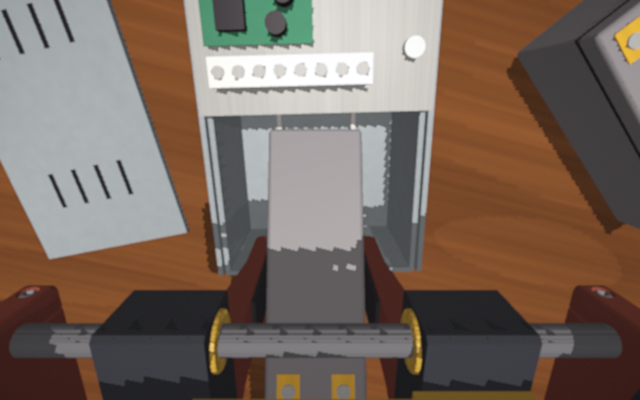

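The wrist picture shows the terminals now behind the rod, around row 385. The plain end caught the deck edge near row 113, slid the battery back in the grip (about 53 mm from the terminal end) and flattened it to about 29°. I'll back out and re-tip it on the mouth's left side wall, where the longer tail allows about 45°.

Request:
apply_moves(steps=[[[0,5,-15,0],[0,8,-25,0],[0,0,-25,0],[0,0,-20,0],[0,0,-8,0],[0,0,0,0]]])

```text
t: 19.45
tcp_pos: [0.4519, 0.0414, 0.2186]
eef_rot: [-3.138, -0.001, -1.321]
force: [0.2, 0.7, -5.8]
opening: 0.045
```

Request:
apply_moves(steps=[[[0,0,0,-0.112],[0,0,0,-0.112],[0,0,0,-0.112],[0,0,0,-0.112],[0,0,0,-0.112],[0,0,0,-0.112],[0,0,0,-0.112]]])

```text
t: 20.03
tcp_pos: [0.4499, 0.0412, 0.2152]
eef_rot: [3.14, 0.002, -0.531]
force: [-0.5, 0.2, -4.5]
opening: 0.045
```

Request:
apply_moves(steps=[[[0,0,0,-0.112],[0,0,0,-0.112],[0,0,0,-0.112],[0,0,0,-0.112],[0,0,0,-0.112],[0,0,0,-0.112],[0,0,0,-0.112],[0,0,0,0]]])

```text
t: 20.7
tcp_pos: [0.4499, 0.0411, 0.2153]
eef_rot: [-3.141, 0.003, 0.252]
force: [-0.3, 1.2, -4.6]
opening: 0.0447
```

```bash
python3 tilt.py; python3 -c "
from h import *
go(*U(-.06,.101),.125,YU)"
```

```text
[0.4499 0.0411 0.2153] [-0.3  1.2 -4.6] [-0.05 -0.1   0.01] 20.7
top terminal_end 0.69 [ 0.464 -0.031  0.21 ]
scene terminal_end 0.73 [ 0.471 -0.028  0.209]
scene plain_end 0.71 [0.439 0.088 0.15 ]
scene plain_end 0.26 [0.537 0.064 0.088]
now [0.4506 0.0413 0.2167] [-3.141  0.     0.245] turn -0.005 shift now [  39.  -101.3   91.7] shift after turn [  39.5 -101.1   91.7] F [-0.3 -0.  -4.5] open 0.0452 t 21.0
```

Request:
apply_moves(steps=[[[10,-25,0,0],[14,-36,0,0],[12,-30,15,0],[3,-10,30,0],[0,0,30,0],[0,0,17,0],[0,0,5,0],[0,0,0,0]]])

```text
t: 21.67
tcp_pos: [0.4631, 0.1485, 0.1189]
eef_rot: [3.142, 0.003, 0.246]
force: [-0.5, -0.2, -4.6]
opening: 0.0446
```

Request:
apply_moves(steps=[[[0,-0.5,3,0],[0,-0.5,3,0],[0,-0.5,3,0],[0,-0.6,2,0],[0,-0.6,2,0],[0,-0.6,2,0],[0,-0.6,2,0],[0,0,0,0]]])

```text
t: 22.33
tcp_pos: [0.4627, 0.1526, 0.1027]
eef_rot: [-3.142, 0.0, 0.247]
force: [-0.3, 0.2, -4.1]
opening: 0.0448
```

```bash
python3 tilt.py; python3 -c "
from h import *
go(*U(-.06,.109),.087,YU)"
```

```text
[0.4627 0.1526 0.1027] [-0.3  0.2 -4.1] [-0.   -0.06 -0.04] 22.33
top terminal_end 0.59 [0.479 0.085 0.097]
top terminal_end 0.2 [0.533 0.063 0.089]
scene terminal_end 0.64 [0.484 0.081 0.097]
scene plain_end 0.81 [0.449 0.2   0.039]
now [0.463  0.1525 0.1031] [ 3.142 -0.     0.247] turn -0.003 shift now [-0.  -4.4 16.1] shift after turn [-0.  -4.4 16.1] F [-0.9  0.1 -4.7] open 0.0448 t 22.63
```

Next I make contact and pry, going out 4–5 mm and down about 17 mm.

Request:
apply_moves(steps=[[[0,-0.5,2,0],[0,-0.5,2,0],[0,-0.5,2,0],[0,-0.5,2,0],[0,-0.5,1.5,0],[0,0,0,0]]])

```text
t: 23.13
tcp_pos: [0.4624, 0.1562, 0.0941]
eef_rot: [-3.141, -0.001, 0.248]
force: [-4.0, 2.8, 4.3]
opening: 0.0448
```

```bash
python3 tilt.py
```

```text
[0.4624 0.1562 0.0941] [-4.   2.8  4.3] [ 0.12  0.48 -0.07] 23.13
top terminal_end 0.81 [0.478 0.089 0.093]
scene terminal_end 0.61 [0.484 0.088 0.096]
scene plain_end 0.77 [0.45  0.192 0.024]
```

Request:
apply_moves(steps=[[[0,-0.4,1.5,0],[0,-0.4,1.5,0],[0,-0.4,1.5,0],[0,-0.3,1.5,0],[0,-0.2,1.5,0],[0,-0.2,1,0],[0,0,0,0],[0,0,0,0]]])

```text
t: 24.1
tcp_pos: [0.4617, 0.1586, 0.0857]
eef_rot: [-3.14, -0.001, 0.248]
force: [-3.8, 4.9, 6.0]
opening: 0.045
```

```bash
python3 tilt.py
```

```text
[0.4617 0.1586 0.0857] [-3.8  4.9  6. ] [ 0.7   0.67 -0.04] 24.1
top terminal_end 0.65 [0.478 0.086 0.098]
scene terminal_end 0.62 [0.481 0.089 0.1  ]
scene plain_end 0.75 [0.457 0.185 0.011]
```

Request:
apply_moves(steps=[[[0,0,-20,0],[0,0,-35,0],[0,0,-35,0],[0,0,-30,0],[0,0,-20,0],[0,0,-5,0]]])

```text
t: 24.9
tcp_pos: [0.4634, 0.1572, 0.2331]
eef_rot: [3.141, -0.005, 0.247]
force: [1.0, 0.1, -4.7]
opening: 0.0449
```

Request:
apply_moves(steps=[[[0,0,0,0.112],[0,0,0,0.112],[0,0,0,0.112],[0,0,0,0.112],[0,0,0,0.112],[0,0,0,0.112],[0,0,0,0.112]]])

```text
t: 25.48
tcp_pos: [0.4612, 0.1561, 0.2281]
eef_rot: [3.139, 0.001, -0.543]
force: [0.4, 0.6, -4.6]
opening: 0.0448
```

Request:
apply_moves(steps=[[[0,0,0,0.112],[0,0,0,0.112],[0,0,0,0.112],[0,0,0,0.112],[0,0,0,0.112],[0,0,0,0.112],[0,0,0,0.112],[0,0,0,0]]])

```text
t: 26.15
tcp_pos: [0.4612, 0.1562, 0.2283]
eef_rot: [3.139, -0.001, -1.326]
force: [0.4, -0.5, -5.2]
opening: 0.0447
```

```bash
python3 tilt.py; python3 tilt.py; python3 -c "
from h import *
go(*U(-.125,0),.18,YU-np.pi/2)"
```

```text
[0.4612 0.1562 0.2283] [ 0.4 -0.5 -5.2] [-0.03 -0.05  0.03] 26.15
top terminal_end 0.39 [0.385 0.14  0.241]
scene terminal_end 0.93 [0.392 0.142 0.244]
scene plain_end 0.76 [0.482 0.166 0.152]
[0.4618 0.1567 0.2297] [-0.1  0.3 -4.8] [ 0.06 -0.07 -0.04] 26.45
top terminal_end 0.5 [0.384 0.139 0.242]
top plain_end 0.17 [0.441 0.156 0.198]
scene terminal_end 0.75 [0.394 0.138 0.246]
scene plain_end 0.91 [0.488 0.165 0.158]
now [0.4619 0.1567 0.2301] [-3.141 -0.    -1.321] turn 0.0 shift now [108.9  65.   50.1] shift after turn [109.   65.   50.1] F [-1.  -0.3 -5.1] open 0.0448 t 26.75
```

Request:
apply_moves(steps=[[[16,9,0,0],[26,14,0,0],[30,17,0,0],[24,14,10,0],[12,7,20,0],[1,0,25,0],[0,0,18,0],[0,0,7,0]]])

```text
t: 27.42
tcp_pos: [0.4284, 0.0355, 0.1482]
eef_rot: [3.139, 0.0, -1.322]
force: [-0.4, -0.1, -4.7]
opening: 0.0453
```

```bash
python3 tilt.py; python3 tilt.py; cat >> h.py <<'E'
def unit(p):
    q=np.array(p[:2])-T; c,s=np.cos(YU),np.sin(YU); return np.round([1e3*(c*q[0]+s*q[1]),1e3*(c*q[1]-s*q[0]),1e3*p[2]],1)
E
python3 -c "
from h import *
print(unit(bot.observe()['tcp_pos']))"
```

```text
[0.4284 0.0355 0.1482] [-0.4 -0.1 -4.7] [ 0.02  0.04 -0.02] 27.42
scene terminal_end 0.63 [0.363 0.02  0.165]
[0.4306 0.0365 0.1512] [-0.1  0.3 -4.3] [ 0.04 -0.03 -0.04] 27.72
scene plain_end 0.86 [0.457 0.048 0.077]
[-120.8    0.   150.4]
```

Request:
apply_moves(steps=[[[0,-3,4,0],[0,-6,6,0],[0,-7,7,0],[0,-7,7,0],[0,-7,6.5,0],[0,-5,4.5,0],[0,-2,2,0],[0,0,0,0]]])

```text
t: 28.68
tcp_pos: [0.4657, 0.0454, 0.1122]
eef_rot: [3.14, 0.0, -1.321]
force: [0.2, -0.2, -5.2]
opening: 0.045
```

```bash
python3 -c "
from h import *
print(unit(bot.observe()['tcp_pos']))"; python3 tilt.py
```

```text
[-83.9   0.2 112.2]
[0.4657 0.0454 0.1122] [ 0.2 -0.2 -5.2] [-0.02 -0.04 -0.05] 28.68
scene terminal_end 0.65 [0.396 0.029 0.131]
```

Request:
apply_moves(steps=[[[0,-4,3.5,0],[0,-6,5,0],[0,-7,6,0],[0,-7,6,0],[0,-6,5,0],[0,-4,3.5,0],[0,0,0,0]]])

```text
t: 29.57
tcp_pos: [0.499, 0.054, 0.0829]
eef_rot: [3.141, 0.0, -1.321]
force: [-0.4, -0.1, -4.5]
opening: 0.0448
```

```bash
python3 -c "
from h import *
print(unit(bot.observe()['tcp_pos']))"; python3 tilt.py
```

```text
[-49.5   0.2  82.9]
[0.499  0.054  0.0829] [-0.4 -0.1 -4.5] [ 0.03 -0.01 -0.03] 29.57
scene terminal_end 0.73 [0.431 0.037 0.097]
scene terminal_end 0.36 [0.535 0.062 0.087]
```

Request:
apply_moves(steps=[[[0,-4,1,0],[0,-5,1,0],[0,-3,1,0],[0,0,1,0],[0,0,1,0],[0,0,0,0]]])

```text
t: 30.37
tcp_pos: [0.5098, 0.0565, 0.0787]
eef_rot: [3.141, 0.0, -1.321]
force: [-0.5, 0.2, -4.6]
opening: 0.0449
```

Request:
apply_moves(steps=[[[0,0,1,0],[0,0,1,0],[0,0,1,0],[0,0,0,0]]])

```text
t: 30.7
tcp_pos: [0.5099, 0.0565, 0.0758]
eef_rot: [3.141, -0.0, -1.321]
force: [-1.0, 0.2, -4.2]
opening: 0.0448
```

Request:
apply_moves(steps=[[[0,0,1.5,0],[0,0.5,1,0],[0,2,1,0],[0,2,1,0],[0,2,1,0],[0,2,1,0],[0,0,0,0]]])

```text
t: 31.28
tcp_pos: [0.5048, 0.0552, 0.0713]
eef_rot: [-3.135, -0.0, -1.321]
force: [6.5, 1.4, 7.0]
opening: 0.045
```

```bash
python3 -c "
from h import *
print(unit(bot.observe()['tcp_pos']))"; python3 tilt.py
```

```text
[-43.6   0.   71.3]
[0.5048 0.0552 0.0713] [6.5 1.4 7. ] [ 0.38 -1.56  0.04] 31.28
scene terminal_end 0.57 [0.436 0.037 0.08 ]
```

Request:
apply_moves(steps=[[[0,0,-2,0],[0,-3,-1,0],[0,-5,0,0],[0,-5,0,0],[0,-2,0,0],[0,0,1,0],[0,0,0,0]]])

```text
t: 32.17
tcp_pos: [0.5166, 0.0583, 0.0716]
eef_rot: [3.142, -0.0, -1.321]
force: [-1.3, -0.5, 1.4]
opening: 0.0449
```

Request:
apply_moves(steps=[[[0,0,1.5,0],[0,1,1,0],[0,2,1,0],[0,2,1,0],[0,2,1,0],[0,2,1,0],[0,1,0.5,0],[0,0,0,0]]])

```text
t: 32.83
tcp_pos: [0.5081, 0.0561, 0.066]
eef_rot: [-3.138, -0.0, -1.321]
force: [-2.1, 0.0, 11.9]
opening: 0.0446
```

```bash
python3 -c "
from h import *
print(unit(bot.observe()['tcp_pos']))"; python3 tilt.py
```

```text
[-40.2   0.   66. ]
[0.5081 0.0561 0.066 ] [-2.1  0.  11.9] [ 0.11  0.21 -0.02] 32.83
scene terminal_end 0.77 [0.442 0.039 0.07 ]
```

Request:
apply_moves(steps=[[[0,-1,-2,0],[0,-4,0,0],[0,-4,0,0],[0,0,1.5,0],[0,1,1.5,0],[0,1,1.5,0],[0,1,1.5,0],[0,0,0,0]]])

```text
t: 33.8
tcp_pos: [0.5117, 0.0569, 0.0619]
eef_rot: [3.14, -0.0, -1.321]
force: [-11.9, -1.7, 22.9]
opening: 0.0447
```

```bash
python3 -c "
from h import *
print(unit(bot.observe()['tcp_pos']))"; python3 tilt.py
```

```text
[-36.4  -0.1  61.9]
[0.5117 0.0569 0.0619] [-11.9  -1.7  22.9] [-0.33  2.13  0.  ] 33.8
scene terminal_end 0.68 [0.442 0.04  0.065]
```

Request:
apply_moves(steps=[[[0,0,-3,0],[0,-1,-2,0],[0,-4,0,0],[0,-4,0,0],[0,-2,0,0],[0,0,0,0]]])

```text
t: 34.6
tcp_pos: [0.5231, 0.0599, 0.0649]
eef_rot: [3.14, 0.0, -1.321]
force: [-0.0, 0.5, -5.4]
opening: 0.045
```

Request:
apply_moves(steps=[[[0,0,2,0],[0,0.5,1.5,0],[0,2,1.2,0],[0,2,1.2,0],[0,2,1.2,0],[0,2,1.2,0],[0,1,1,0],[0,0,0,0]]])

```text
t: 35.27
tcp_pos: [0.5159, 0.0581, 0.0575]
eef_rot: [-3.137, -0.0, -1.321]
force: [-1.3, 0.4, 4.8]
opening: 0.0448
```

```bash
python3 -c "
from h import *
print(unit(bot.observe()['tcp_pos']))"; python3 tilt.py
```

```text
[-32.1   0.   57.5]
[0.5159 0.0581 0.0575] [-1.3  0.4  4.8] [ 0.12 -0.25  0.05] 35.27
scene terminal_end 0.71 [0.452 0.039 0.053]
scene plain_end 0.51 [0.502 0.056 0.026]
```

Request:
apply_moves(steps=[[[0,0.5,1.5,0],[0,1,1.5,0],[0,1,1.5,0],[0,1,1.5,0],[0,1,1.5,0],[0,1,1.5,0],[0,1,1.5,0],[0,0,0,0]]])

```text
t: 36.23
tcp_pos: [0.5072, 0.0558, 0.0464]
eef_rot: [3.141, -0.0, -1.321]
force: [-5.7, -1.1, 8.3]
opening: 0.0448
```

```bash
python3 -c "
from h import *
print(unit(bot.observe()['tcp_pos']))"; python3 tilt.py
```

```text
[-41.1   0.   46.4]
[0.5072 0.0558 0.0464] [-5.7 -1.1  8.3] [-0.08  1.04  0.06] 36.23
scene terminal_end 0.69 [0.441 0.04  0.032]
scene plain_end 0.3 [0.503 0.056 0.017]
```

Request:
apply_moves(steps=[[[0,-2,-1.5,0],[0,-4,0,0],[0,-4,0,0],[0,0.5,2,0],[0,1.5,2,0],[0,1.5,2,0],[0,1.5,1.5,0],[0,1,1,0]]])

```text
t: 37.2
tcp_pos: [0.5128, 0.0573, 0.0392]
eef_rot: [-3.139, -0.0, -1.321]
force: [0.5, -0.1, 2.6]
opening: 0.0448
```

Request:
apply_moves(steps=[[[0,1,1,0],[0,0.5,1,0],[0,0.5,1,0],[0,0,0,0]]])

```text
t: 37.53
tcp_pos: [0.5098, 0.0565, 0.0357]
eef_rot: [-3.141, -0.0, -1.321]
force: [1.0, 0.3, 2.1]
opening: 0.0451
```

```bash
python3 -c "
from h import *
print(unit(bot.observe()['tcp_pos']))"; python3 tilt.py
```

```text
[-38.4   0.   35.7]
[0.5098 0.0565 0.0357] [1.  0.3 2.1] [ 0.28 -0.67 -0.03] 37.53
scene terminal_end 0.56 [0.452 0.044 0.01 ]
```

Request:
apply_moves(steps=[[[0,0.5,1,0],[0,0,1,0],[0,0,1,0],[0,0,0,0]]])

```text
t: 38.17
tcp_pos: [0.5084, 0.0562, 0.0336]
eef_rot: [3.14, -0.0, -1.321]
force: [-5.0, -0.4, 18.4]
opening: 0.0448
```

```bash
python3 -c "
from h import *
print(unit(bot.observe()['tcp_pos']))
save('wrist','w9.png')"; python3 tilt.py
```

```text
[-39.9   0.   33.6]
[0.5084 0.0562 0.0336] [-5.2 -1.  17.5] [0.12 0.91 0.04] 38.22
scene terminal_end 0.64 [0.45  0.043 0.007]
```

View pics/w9.png

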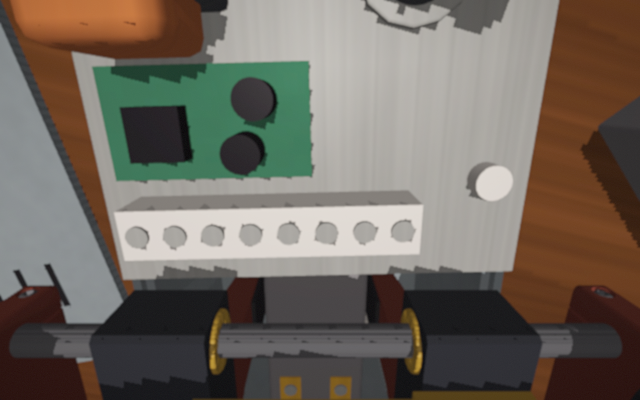

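Request:
apply_moves(steps=[[[0,0,-0.5,0],[0,0,0,0],[0,0,0,0],[0,0,0,0]]], jaw=95)

```text
t: 38.85
tcp_pos: [0.5086, 0.0561, 0.0328]
eef_rot: [3.14, -0.0, -1.321]
force: [0.0, 0.0, 0.3]
opening: 0.0551
```

Request:
apply_moves(steps=[[[0,6,0,0],[0,10,0,0],[0,12,0,0],[0,9,0,0],[0,3,0,0],[0,0,0,0]]])

```text
t: 39.35
tcp_pos: [0.4693, 0.046, 0.0333]
eef_rot: [3.141, -0.0, -1.321]
force: [0.5, 0.2, -0.5]
opening: 0.0552
```

Request:
apply_moves(steps=[[[0,0,0,0],[0,0,0,0],[0,0,0,0],[0,0,0,0],[0,0,0,0],[0,0,0,0]]], jaw=255)

```text
t: 39.85
tcp_pos: [0.471, 0.0466, 0.0334]
eef_rot: [-3.141, -0.0, -1.321]
force: [1.7, 0.6, 2.2]
opening: 0.0446
```

```bash
python3 -c "
from h import *
print(unit(bot.observe()['tcp_pos']))"; python3 tilt.py
```

```text
[-78.4   0.   33.4]
[0.471  0.0466 0.0334] [1.7 0.6 2.2] [-0.01 -0.23  0.1 ] 39.85
```

Now I push home, about 27 mm expected.

Request:
apply_moves(steps=[[[0,-3,0,0],[0,-5,0,0],[0,-5,0,0],[0,-4,0,0],[0,-2,0,0],[0,-1,0,0],[0,0,0,0]]])

```text
t: 40.73
tcp_pos: [0.4833, 0.0495, 0.0327]
eef_rot: [3.129, -0.0, -1.322]
force: [-18.6, -3.5, 23.1]
opening: 0.0447
```

Request:
apply_moves(steps=[[[0,-1.5,0,0],[0,-1.5,0,0],[0,-1.5,0,0],[0,-1.5,0,0],[0,0,0,0]]])

```text
t: 41.15
tcp_pos: [0.49, 0.0512, 0.0326]
eef_rot: [3.13, -0.0, -1.322]
force: [-15.6, -5.0, 19.6]
opening: 0.0451
```

Request:
apply_moves(steps=[[[0,-1.5,-1,0],[0,-1.5,0,0],[0,-1.5,0,0],[0,-1.5,0,0],[0,0,0,0]]])

```text
t: 41.57
tcp_pos: [0.4993, 0.0537, 0.0333]
eef_rot: [3.137, -0.0, -1.321]
force: [-5.9, -0.9, -2.5]
opening: 0.0449
```

```bash
python3 -c "
from h import *
print(unit(bot.observe()['tcp_pos']))"; python3 tilt.py
```

```text
[-49.3  -0.1  33.3]
[0.4993 0.0537 0.0333] [-5.9 -0.9 -2.5] [-0.27  1.2   0.07] 41.57
```

Request:
apply_moves(steps=[[[0,-1,0,0],[0,-1,0,0],[0,-1,0,0],[0,-1,0,0],[0,0,0,0]]])

```text
t: 42.28
tcp_pos: [0.4997, 0.0536, 0.0328]
eef_rot: [3.13, -0.0, -1.321]
force: [-15.1, -4.9, 6.1]
opening: 0.0449
```

```bash
python3 -c "
from h import *
print(unit(bot.observe()['tcp_pos']))"; python3 tilt.py
```

```text
[-48.9  -0.4  32.8]
[0.4997 0.0536 0.0328] [-15.1  -4.9   6.1] [-0.79  2.91  0.18] 42.28
```

Request:
apply_moves(steps=[[[0,0,0,0],[0,0,0,0],[0,0,0,0],[0,0,0,0]]], jaw=95)

```text
t: 42.92
tcp_pos: [0.5062, 0.0557, 0.0345]
eef_rot: [-3.14, 0.0, -1.321]
force: [-0.9, -0.5, -0.5]
opening: 0.0553
```

Request:
apply_moves(steps=[[[0,5,-10,0],[0,12,-25,0],[0,12,-30,0],[0,12,-30,0],[0,5,-20,0],[0,0,-5,0],[0,0,0,0]]])

```text
t: 43.5
tcp_pos: [0.4618, 0.044, 0.1565]
eef_rot: [-3.137, -0.001, -1.321]
force: [-0.5, 1.2, -0.6]
opening: 0.055
```

```bash
python3 - <<'E'
from h import *
print(unit(bot.observe()['tcp_pos']))
for c in ['wrist','scene']:
  d=save(c,c+'10.png')
  for n in ['terminal_end','plain_end','deck_edge','isolator_tip','battery','mouth']:
    for r in spot_point(c,n)[:3]:
      u=unit(r['location'])
      if np.linalg.norm(u)<220: print(c,n,round(r['p'],2),u)
E
```

```text
[-88.   -0.2 156.5]
wrist terminal_end 0.98 [  48.8 -177.4    1.2]
wrist deck_edge 0.87 [-14.2  -3.5  87.6]
wrist battery 0.6 [-10.    3.9   9.6]
wrist mouth 0.9 [-63.    0.7  79.9]
scene terminal_end 0.81 [ 4.760e+01 -1.764e+02 -1.000e-01]
scene deck_edge 0.63 [-9.1 -2.  85.6]
scene isolator_tip 0.41 [ 77.2 -45.5 142.4]
scene battery 0.28 [-13.7  -0.6  87.3]
scene mouth 0.73 [-64.6  -0.9  81.4]
```

View pics/wrist10.png

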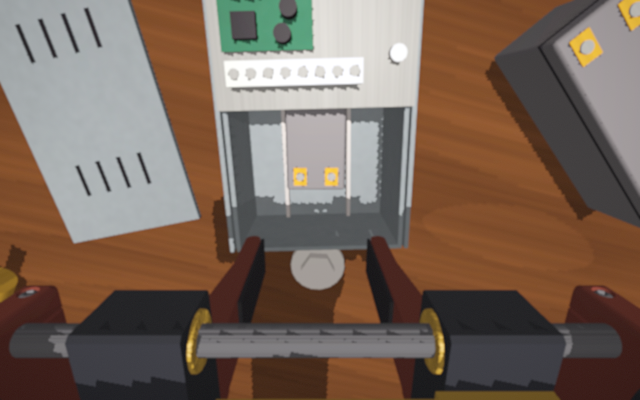

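The battery lies between the strips, terminals up, with its terminal edge at row 189 and columns 287–345.

```bash
python3 - <<'E'
from h import *
d=imaging.read_camera('wrist')
for p,z in [((287,189),.06),((345,189),.06),((289,112),.06),((346,112),.06),((316,108),.09),((320,244),.078),((316,214),.004)]: print(p,unit(unproj(d,p,z)))
E
```

```text
(287, 189) [-74.   22.1  60. ]
(345, 189) [-74.1 -22.7  60. ]
(289, 112) [-16.6  19.1  60. ]
(346, 112) [-16.6 -21.8  60. ]
(316, 108) [-12.8  -0.2  90. ]
(320, 244) [-112.    -3.3   78. ]
(316, 214) [-115.    -0.5    4. ]
```

Request:
apply_moves(steps=[[[0,5,0,0],[0,5,20,0],[0,0,30,0],[0,0,30,0],[0,0,22,0],[0,0,8,0],[0,0,0,0]]], jaw=255)

```text
t: 44.83
tcp_pos: [0.4495, 0.0413, 0.0428]
eef_rot: [3.138, 0.0, -1.321]
force: [-0.3, -0.1, -0.0]
opening: 0.0119
```

Request:
apply_moves(steps=[[[0,-4,0,0],[0,-4,0,0],[0,-3,0,0],[0,-2,0,0],[0,-2,0,0],[0,-2,0,0],[0,0,0,0]]])

```text
t: 45.42
tcp_pos: [0.4635, 0.0445, 0.0443]
eef_rot: [3.133, -0.0, -1.321]
force: [-13.9, -3.3, 11.3]
opening: 0.0005
```

```bash
python3 -c "
from h import *
o=bot.observe();print(unit(o['tcp_pos']),o['force'])"
```

```text
[-86.2  -0.2  44.3] [-13.94327342  -3.30184887  11.29413417]
```

Request:
apply_moves(steps=[[[0,-2,0,0],[0,-2,0,0],[0,0,0,0]]])

```text
t: 45.67
tcp_pos: [0.4636, 0.0444, 0.0437]
eef_rot: [3.126, -0.001, -1.322]
force: [-23.8, -5.5, 19.9]
opening: 0.0003
```

```bash
python3 -c "
from h import *
o=bot.observe();print(unit(o['tcp_pos']),o['force'])"
```

```text
[-86.2  -0.3  43.7] [-23.78245261  -5.49345946  19.90382167]
```

Request:
apply_moves(steps=[[[0,6,0,0],[0,4,-20,0],[0,0,-35,0],[0,0,-38,0],[0,0,-38,0],[10,0,-15,0],[20,-15,0,0],[20,-30,0,0]]])

```text
t: 46.33
tcp_pos: [0.5177, 0.0063, 0.1934]
eef_rot: [-3.137, -0.001, -1.32]
force: [1.3, 0.3, -0.1]
opening: 0.0007
```

Request:
apply_moves(steps=[[[20,-34,0,0],[10,-38,0,0],[5,-32,0,0],[0,-18,0,0],[0,0,0,0]]])

```text
t: 46.75
tcp_pos: [0.6479, 0.0043, 0.1903]
eef_rot: [-3.139, 0.0, -1.32]
force: [0.2, 0.3, 0.2]
opening: 0.0004
```

```bash
python3 - <<'E'
from h import *
print(unit(bot.observe()['tcp_pos'])); go(*U(.075,-.085),.133,YU-np.pi/2)
for c in ['scene','top']:
  imaging.read_camera(c)
  for r in spot_point(c,'isolator_tip')[:2]: print(c,round(r['p'],2),unit(r['location']))
E
```

```text
[ 82.5 -84.8 190.3]
now [0.6479 0.0043 0.1903] [-3.139  0.    -1.32 ] turn 0.0 shift now [ 0.2  7.5 57.3] shift after turn [ 0.2  7.5 57.3] F [0.2 0.3 0.2] open 0.0004 t 46.75
scene 0.39 [ 76.5 -46.2 141.5]
```

Request:
apply_moves(steps=[[[0,5,20,0],[0,2,25,0],[0,0,12,0],[-5,0,0,0],[-8,0,0,0],[-8,0,0,0],[-7,0,0,0]]])

```text
t: 47.53
tcp_pos: [0.6316, 0.0296, 0.135]
eef_rot: [-3.139, -0.001, -1.32]
force: [1.0, -3.0, 3.1]
opening: 0.0005
```

Request:
apply_moves(steps=[[[-5,0,0,0],[-5,0,0,0],[-5,0,0,0],[-4,0,0,0],[-2,0,0,0],[0,0,0,0]]])

```text
t: 48.03
tcp_pos: [0.6253, 0.0499, 0.1331]
eef_rot: [3.141, 0.001, -1.32]
force: [-0.4, 0.8, 0.1]
opening: 0.0004
```

```bash
python3 - <<'E'
from h import *
o=bot.observe();print(unit(o['tcp_pos']),o['force'])
for c in ['scene','top']:
  imaging.read_camera(c)
  for r in spot_point(c,'isolator_tip')[:2]: print(c,round(r['p'],2),unit(r['location']))
E
```

```text
[ 71.9 -35.  133.1] [-0.39596306  0.77146239  0.08648143]
scene 0.4 [ 77.2   0.2 145. ]
```

The tip has moved from y = -46 to about 0, the "on" side, so the lever snapped over. I back away sideways, lift clear and check.

Request:
apply_moves(steps=[[[8,0,0,0],[20,0,-5,0],[15,10,-25,0],[0,30,-35,0],[0,35,-30,0],[0,35,0,0],[0,20,0,0],[0,0,0,0]]])

```text
t: 48.9
tcp_pos: [0.5131, -0.0259, 0.2229]
eef_rot: [3.141, -0.001, -1.324]
force: [-0.7, 0.3, -0.7]
opening: 0.0005
```

```bash
python3 - <<'E'
from h import *
o=bot.observe();print(unit(o['tcp_pos']),o['force'],o['t'])
a=save('scene','a.png',(255,150,455,300,3.9)); b=save('wrist','b.png')
im=cv2.imread('pics/a.png'); w=cv2.imread('pics/b.png')
cv2.imwrite('pics/fin.png',np.vstack([cv2.resize(im,(460,345)),cv2.resize(w,(460,250))]))
for c in ['scene','wrist']:
  for n in ['isolator_tip','terminal_end','plug','gasket','unit_cover','ball_valve','wire_brush','driver']:
    try:
      for r in spot_point(c,n)[:2]: print(c,n,round(r['p'],2),np.round(r['location'],3),unit(r['location']))
    except Exception as e: print(n,e)
E
```

```text
[-55.5 -80.6 222.9] [-0.69165843  0.3259311  -0.67971035] 48.9
scene isolator_tip 0.52 [0.618 0.085 0.143] [ 73.8   0.4 143.3]
scene terminal_end 0.73 [ 0.635 -0.093 -0.001] [  46.  -175.9   -1.1]
scene terminal_end 0.62 [ 0.182 -0.465  0.002] [-484.9 -424.6    2. ]
scene plug 0.76 [ 0.78  -0.121  0.001] [ 179.1 -238.7    0.6]
scene gasket 0.6 [ 0.402 -0.298  0.001] [-231.  -316.9    1.3]
scene unit_cover 0.66 [0.486 0.256 0.002] [-11.6 199.5   2.5]
scene ball_valve 0.89 [0.265 0.341 0.004] [-205.5  336.1    4.4]
scene wire_brush 0.7 [ 0.733 -0.339  0.003] [  80.3 -438.1    2.6]
scene driver 0.61 [0.487 0.048 0.081] [-62.7  -2.9  80.9]
scene driver 0.56 [ 0.502 -0.525  0.002] [-190.  -561.4    1.9]
wrist isolator_tip 0.61 [0.621 0.085 0.144] [7.600e+01 1.000e-01 1.438e+02]
wrist terminal_end 0.95 [ 0.635 -0.092 -0.003] [  45.9 -175.1   -3.3]
wrist plug 0.59 [ 0.392  0.022 -0.004] [-161.1   -4.5   -3.8]
wrist unit_cover 0.56 [ 0.484  0.257 -0.   ] [-14.2 201.1  -0.4]
```

```bash
python3 -c "
from h import *
print(finish_job())"
```

```text
the job is handed in; nothing more can be done
None
```

The battery is in the bay, pushed home against the end stop, the isolator is switched on, and the job is handed in at about 49 s.

**What I did**
- I picked the only pack of the stated size (130 mm long; the other two measured about 180 mm).
- It did not droop in the grip, so I tipped it by levering its tail on the unit's edge: first the left deck edge, then the left side wall beside the mouth.
- I fed it plain end first under the deck and lowered it in the grip until level. I then regripped it nearer the terminal end and slid it home.
- I flipped the toggle with closed fingers.

**Last checks**
- **Battery seated:** the wrist picture showed it level between the strips with the terminals up. Its terminal edge measured at unit x of about -74 mm; -73 mm is fully home. A final push of about 24 N did not move it.
- **Isolator:** the tip went from y of about -46 mm to about 0 mm, the "on" side, and stayed there after the fingers withdrew.
- **Bystanders:** the cover, plugs, gasket, brush, driver and valve are where they were, as far as I could compare. I had no detector positions from the start for most of them.

**What went wrong or could not be checked**
- **First insertion failed:** the plain end caught the deck edge, at about 20 N at the wrist, and the battery slid back and turned in the grip. I backed out and tipped it again to about 43°; the second insertion went through.
- **Lowering and pushing:** forces reached 23–28 N when the plain end jammed on the bay floor and during the first push home.
- **Last picture not viewed:** I had used up the picture limit, so the final state of the toggle and bystanders rests on detector numbers. The detectors did not report the seated battery's terminal end in the last pictures. One "driver" report at the mouth looks false, because the real screwdriver was also reported away on the bench.

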